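# Set the stock tags of a tip-box tray

### The arm

A 6-joint arm with a two-finger parallel gripper is mounted at the origin on a cart in front of the work surface, level with it; the furniture and walls round the work are solid. World frame = base frame: x ahead of the robot, y to its left, z up, the work surface at z = 0. Lengths are in m, angles in rad, forces in N, time in s.
With the tool pointing down it reaches from about 0.35 to 0.975 m from the base axis. Payload 4.9 kg.
Tool frame: the origin (TCP) lies midway between the tips of the shut fingers; the grasp point (between the pads) lies 19 mm behind it; z points along the fingers, y is the line along which they close (so a half turn about z gives the same grasp; the last joint's range is limited). The gripper opens to 85 mm and grips with 20 to 120 N. Pads are 22 mm wide; open, the fingers measure 114 mm over their backs; the gripper's body (76 mm by 85 mm) begins 54 mm behind the grasp point. The pads swing forward as they close: fully open they stand 13 mm farther back than shut.
Start: joints at [-1.441, 0.053, 1.613, -0, 1.476, -0.119], TCP at [0.154, -0.606, 0.231] pointing down, gripper open.
Joint ranges: [-3.01, 3.01], [-1.01, 2.22], [0.06, 2.58], [-1.02, 4.17], [0.09, 2.62], [-3.14, 3.14]. Speed limits (rad/s): [2.57, 2.57, 3.14, 3.14, 3.14, 3.14].

### API

Orientations are given as a rotation vector (axis times angle).
In Python, from station import telemetry, optics, ctrl gives the robot as it stands.
- The arm moves only by the shell command python3 -m pendant 'ROWS' [FORCE]. ROWS is JSON, one flat list of numbers, 7 for each row, row after row: the turn, a rotation vector about the tool's x, y, z as a fraction of full scale, then the shift along the tool's x, y, z as a fraction of full scale, then the opening, from 0 (shut) to 1 (fully open). In form: [ax, ay, az, tx, ty, tz, fingers, ax, ay, az, tx, ty, tz, fingers, ...]. A call has 1 to 12 rows; each row is the pose to reach, as a shift and turn from the pose commanded when the call began, along the tool's axes at that moment; what a row does not reach only later rows make up. Full scale, the value 1, is 300 mm for a shift and 30 degrees for a turn. A row lasts 1/8 s, in which the tool goes at most 62.5 mm and 10.7 degrees, less where a joint would pass 70% of its speed; a pose out of reach is approached as far as the arm can. A call with a number of a shift or a turn outside -1 to 1 is refused whole. A call with a gripper value outside its range is refused whole. The fingers move at their own pace and stop on an object; FORCE is the grip in N (left out, the last holds). Time passes only in rows, so rows that repeat a pose let the fingers close. It gives the time, the measured TCP pose, the force, the opening and the grip force at its end, in the units of the state.
- telemetry.get_obs(): the state, without advancing time (a new reading comes with each control period).
- optics.get_image(name): name is "side" or "top"; returns a dict with "image" (420x560x3 uint8, red, green, blue), "depth" (420x560 float32, m along the optical axis (not along the pixel's ray), 0 where there is no reading), "fx", "fy", "cx", "cy" (pixels), "rvec" (rotation vector, rad) and "tvec" (3), from world to camera coordinates, as OpenCV has them. Camera axes: x right, y down, z forward; pixel columns grow to the right and rows downward; lengths in m; the calibration is good to about 2 mm. A picture is of the moment at which its call begins.
- ctrl.finish_job(): hands the job in; it is judged then, once.
The state is a dict: "t": time; "q": joint angles; "dq": joint speeds; "effort": joint torques, N m; "tool_pos": TCP position; "tool_rot": TCP orientation; "contact_force": force on the tool from outside, world axes, zero at the start; "wrist_torque": the same for the moment, N m; "opening": finger opening in m; "grip_force": force on a finger pad.
Only numpy, scipy, OpenCV 4.12 (cv2) and the standard library are available. Lean on these libraries where they do the work, as an engineer would, in place of code of your own. Each camera call takes 0.05 s, during which the arm holds its last target. There are 200 camera calls.

### The job

Set the stock tags on the divided tray: every bay that holds a box must show the disc face of its tag to the robot, and every bay without a box (a loose cap does not count) must show the bar face. Push each wrong tag round on its hinge with a closed fingertip until it lies right over on its other side; tags that are right already stay as they are at the end. Do not pinch the tags or force them against their stops, leave the boxes and caps where they are, and finish clear of everything.

Things in the scene. Friction and masses are not known exactly. Their poses are not given: they have to be found in the camera images.
- tray: Grey divided tray, fixed, 446 mm long (its y), 175 mm deep (its x). Origin on the worktop under the middle of the line of tag posts along its front; x away from the robot, y to the left along the tag line. Front rail 12 mm high. Behind it four bays side by side, 110 mm pitch, walls 26 mm high; bay centres lie 87 mm behind the posts.
- tag_a_post (a point): Point on the upright hinge axis of one tag, 80 mm above the worktop. The fixed pin, 12 mm thick at the leaf, its top 108 mm above the worktop, carries a stiff white leaf: 48 mm long from the axis, 55 to 105 mm above the worktop, 4 mm thick. One tag stands in front of each bay; which tag stands before which bay varies.
- tag_a_bay (a point): Centre of the bay that this tag stands in front of, near the bay floor.
- tag_a_leaf (a joint): Angle of this tag's leaf. 0: at its left stop, pointing along the tray's +y, black bar (30 x 8 mm) facing the robot. It swings on the robot's side (at 1.57 it points along the tray's -x) to 3.14: at its right stop, pointing along the tray's -y, black disc (28 mm) facing the robot. It stays where it is left (friction, about 0.7 N at 35 mm from the axis).
- tag_b_post (a point): Point on the upright hinge axis of one tag, 80 mm above the worktop. The fixed pin, 12 mm thick at the leaf, its top 108 mm above the worktop, carries a stiff white leaf: 48 mm long from the axis, 55 to 105 mm above the worktop, 4 mm thick. One tag stands in front of each bay; which tag stands before which bay varies.
- tag_b_bay (a point): Centre of the bay that this tag stands in front of, near the bay floor.
- tag_b_leaf (a joint): Angle of this tag's leaf. 0: at its left stop, pointing along the tray's +y, black bar (30 x 8 mm) facing the robot. It swings on the robot's side (at 1.57 it points along the tray's -x) to 3.14: at its right stop, pointing along the tray's -y, black disc (28 mm) facing the robot. It stays where it is left (friction, about 0.7 N at 35 mm from the axis).
- tag_c_post (a point): Point on the upright hinge axis of one tag, 80 mm above the worktop. The fixed pin, 12 mm thick at the leaf, its top 108 mm above the worktop, carries a stiff white leaf: 48 mm long from the axis, 55 to 105 mm above the worktop, 4 mm thick. One tag stands in front of each bay; which tag stands before which bay varies.
- tag_c_bay (a point): Centre of the bay that this tag stands in front of, near the bay floor.
- tag_c_leaf (a joint): Angle of this tag's leaf. 0: at its left stop, pointing along the tray's +y, black bar (30 x 8 mm) facing the robot. It swings on the robot's side (at 1.57 it points along the tray's -x) to 3.14: at its right stop, pointing along the tray's -y, black disc (28 mm) facing the robot. It stays where it is left (friction, about 0.7 N at 35 mm from the axis).
- tag_d_post (a point): Point on the upright hinge axis of one tag, 80 mm above the worktop. The fixed pin, 12 mm thick at the leaf, its top 108 mm above the worktop, carries a stiff white leaf: 48 mm long from the axis, 55 to 105 mm above the worktop, 4 mm thick. One tag stands in front of each bay; which tag stands before which bay varies.
- tag_d_bay (a point): Centre of the bay that this tag stands in front of, near the bay floor.
- tag_d_leaf (a joint): Angle of this tag's leaf. 0: at its left stop, pointing along the tray's +y, black bar (30 x 8 mm) facing the robot. It swings on the robot's side (at 1.57 it points along the tray's -x) to 3.14: at its right stop, pointing along the tray's -y, black disc (28 mm) facing the robot. It stays where it is left (friction, about 0.7 N at 35 mm from the axis).
- box_white: Closed white sample box, 96 x 73 x 45 mm, loose, standing in one of the bays. Origin at the centre of its underside.
- box_clear: Closed tip box with a clear lid on a violet base, 96 x 73 x 49 mm, loose, standing in one of the bays. Origin at the centre of its underside.
- loose_cap_1: Loose screw cap, 46 mm across, 16 mm high, lying alone in a bay that has no box. Origin at the centre of its underside.
- loose_cap_2: Loose screw cap, 46 mm across, 16 mm high, lying alone in a bay that has no box. Origin at the centre of its underside.
Not all that is in view belongs to the job. What is shaped like the box_clear but red is not meant.

How it is judged:
By the outcome, as a careful person would: the job done as asked, in the order asked, and still so for the second after the job is handed in, with the robot touching nothing.
It also fails if it takes over 67 s, if anything falls off the work surface, if the arm or the gripper's body presses on something with over 40 N, if the wrist force passes 120 N, or if a joint passes its speed limit or range.

## Working session

There is one attempt and no reset: what is moved stays moved. The work goes in short steps, Python scripts to look and compute and a shell command to move; the robot and the scene stay as the last step left them, time stands still between calls to the robot, and variables do not carry over. Pictures are saved under pics/ and viewed, at most 10 in all, crops included, and the job is handed in when it is done.

```bash
mkdir -p pics; cat > h.py <<'E'
import numpy as np,cv2
from station import telemetry,optics,ctrl
def shot(n,f):
    d=optics.get_image(n); np.savez(f+'.npz',**d); cv2.imwrite('pics/'+f+'.png',d['image'][:,:,::-1]); return d
def pts(d):
    v,u=np.mgrid[:420,:560]; z=d['depth']; P=np.stack([(u-d['cx'])/d['fx']*z,(v-d['cy'])/d['fy']*z,z],-1)
    R=cv2.Rodrigues(d['rvec'])[0]; return (P-np.ravel(d['tvec']))@R
E
python3 - <<'E'
from h import *
for n in('top','side'):
    d=shot(n,n+'1'); R=cv2.Rodrigues(d['rvec'])[0]; print(n,-R.T@np.ravel(d['tvec']),R[2],d['fx'])
o=telemetry.get_obs();print(o['tool_pos'],o['tool_rot'],o['t'],o['contact_force'])
print(cv2.Rodrigues(np.array(o['tool_rot']))[0])
E
```

```text
top [ 0.51920966 -0.1329471   1.16993985] [ 0.03308281  0.01397105 -0.99935496] 478.6303166322087
side [ 0.25991616 -0.87318833  0.52201456] [ 0.34920825  0.81172376 -0.46814329] 418.30924333732315
[ 0.15380064 -0.6051851   0.23014091] [-3.11541876e+00 -3.89510555e-01  3.10591553e-05] 0.1 [-0.04345899 -0.48971849 -0.16364905]
[[ 9.69217849e-01  2.46204577e-01 -2.57667095e-04]
 [ 2.46204615e-01 -9.69216009e-01  1.90141869e-03]
 [ 2.18402912e-04 -1.90632776e-03 -9.99998159e-01]]
```

View pics/top1.png

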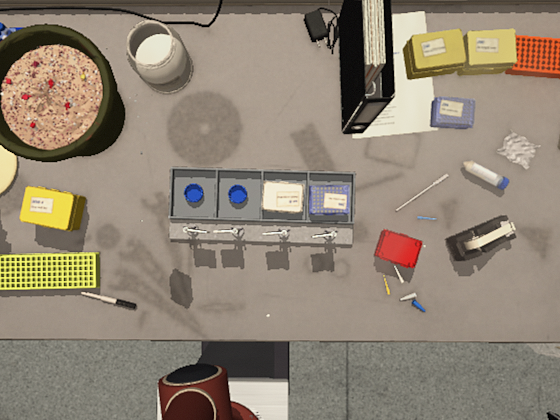

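View pics/side1.png

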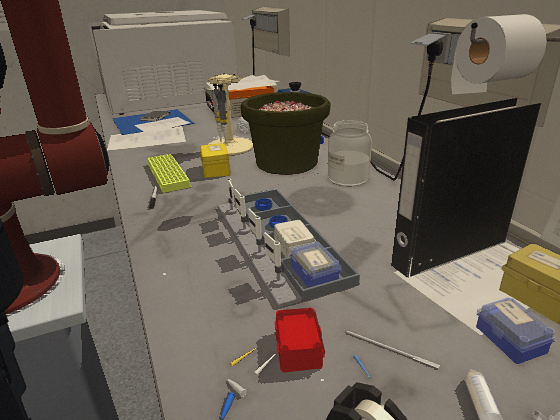

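Top view: the tray spans (170,168)–(353,243), with caps in the two left bays, white box in the third (283,197) and clear violet box at right (330,200). The tag leaves are near row 233; I need to enlarge them to see which way each points.

```bash
python3 - <<'E'
from h import *
a=cv2.imread('pics/top1.png')[215:275,160:360]; b=cv2.imread('pics/side1.png')[165:305,205:365]
a=cv2.resize(a,None,fx=4,fy=4,interpolation=2); b=cv2.resize(b[:, :],None,fx=2.5,fy=2.5,interpolation=2)
c=np.zeros((600,800,3),np.uint8); c[:240]=a; c[245:595,:400]=b; cv2.imwrite('pics/z1.png',c)
d=dict(np.load('top1.npz')); P=pts(d)
# top-of-tag points
m=(P[...,2]>.09)&(P[...,2]<.125); m[:215]=0;m[275:]=0;m[:,:160]=0;m[:,365:]=0
n,l,s,c=cv2.connectedComponentsWithStats(m.astype(np.uint8),connectivity=8)
for i in range(1,n):
    if s[i,4]>3: q=P[l==i]; print(s[i],q.min(0).round(3),q.max(0).round(3),q.mean(0).round(3))
# tray: rear wall tops
m=(P[...,2]>.018)&(P[...,2]<.034); m[:150]=0;m[225:]=0;m[:,:160]=0;m[:,365:]=0
r=cv2.minAreaRect(P[m][:,:2].astype(np.float32));print(r, cv2.boxPoints(r))
E
```

```text
[183 227  25   6  65] [0.514 0.027 0.09 ] [0.525 0.078 0.109] [0.519 0.057 0.103]
[213 228  24   5  61] [ 0.514 -0.04   0.099] [0.523 0.011 0.109] [ 0.518 -0.019  0.104]
[262 230  24   5  57] [ 0.51  -0.149  0.092] [ 0.519 -0.098  0.109] [ 0.514 -0.129  0.104]
[311 231  25   6  65] [ 0.505 -0.261  0.092] [ 0.517 -0.208  0.108] [ 0.51  -0.238  0.102]
((0.5972654819488525, -0.09284436702728271), (0.4464414715766907, 0.13866570591926575), 88.4860610961914) [[ 0.5220593  -0.3141554 ]
 [ 0.6606766  -0.31781897]
 [ 0.67247164  0.12846667]
 [ 0.53385437  0.13213024]]
```

View pics/z1.png

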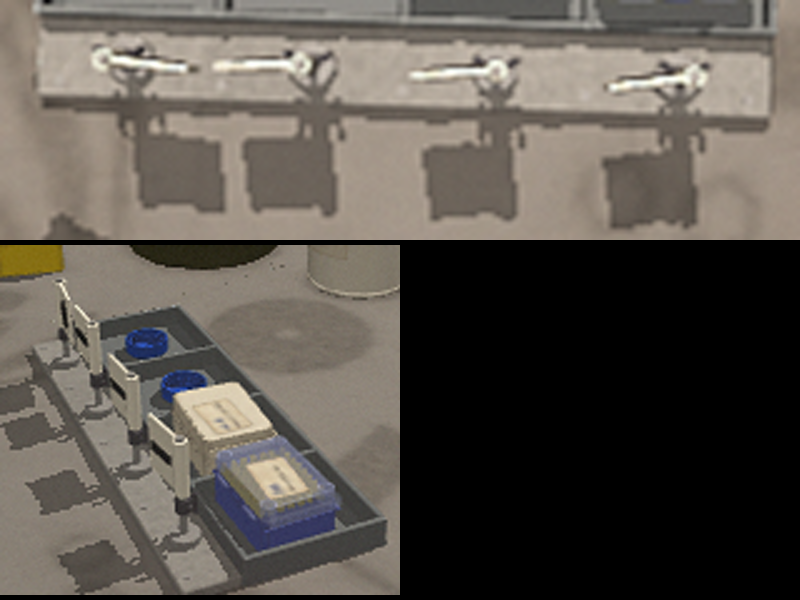

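All four tags are resolved. Left to right: tag 1 points right (disc) over a cap bay, so it is wrong. Tag 2 points left (bar) over a cap, so it is right. Tags 3 and 4 point left (bar) in front of boxes, so both are wrong. Next I refine the posts and check them by projecting into the side view.

```bash
cat >> h.py <<'E'
TY=np.array([.0264,.99965]); TX=np.array([.99965,-.0264])
def ray(d,u,v,z):
    R=cv2.Rodrigues(d['rvec'])[0]; C=-R.T@np.ravel(d['tvec']); r=R.T@np.array([(u-d['cx'])/d['fx'],(v-d['cy'])/d['fy'],1]); return C+r*(z-C[2])/r[2]
E
python3 - <<'E'
from h import *
d=dict(np.load('top1.npz')); s=dict(np.load('side1.npz'))
W=[]
for u,v in[(185.5,229.5),(235,231),(283.75,232.5),(332.5,234)]: W.append(ray(d,u,v,.107))
W=np.array(W)[:,:2]; print(W.round(4))
o=np.mean([w-TY*k for w,k in zip(W,(.165,.055,-.055,-.165))],0); print('origin',o.round(4))
Q=[o+TY*k for k in(.165,.055,-.055,-.165)]; print(np.round(Q,4))
P=pts(d)
for (a,b),q in zip([(183,208),(213,237),(262,286),(311,336)],Q):
    R=P[215:245,a:b].reshape(-1,3); R=R[R[:,2]>.098]; r=R[:,:2]-q; X=r@TX;Y=r@TY; k=abs(Y)>.01; f=np.polyfit(Y[k],X[k],1); print(len(X),X.mean().round(4),Y.min().round(3),Y.max().round(3),'slope deg',np.degrees(np.arctan(f[0])).round(1),'int',f[1].round(4))
im=cv2.imread('pics/side1.png'); im=cv2.resize(im[150:310,200:370],None,fx=3.5,fy=3.5,interpolation=2)
for q in Q:
    p=cv2.projectPoints(np.array([[*q,.108],[*q,.012]]),s['rvec'],s['tvec'],np.array([[s['fx'],0,s['cx']],[0,s['fy'],s['cy']],[0,0,1]]),None)[0][:,0]
    p=((p-[200,150]+.5)*3.5).astype(int); cv2.line(im,p[0].tolist(),p[1].tolist(),(0,0,255),1)
cv2.imwrite('pics/chk.png',im)
E
```

```text
[[ 0.5192  0.072 ]
 [ 0.5162 -0.0383]
 [ 0.5132 -0.1466]
 [ 0.5102 -0.2545]]
origin [ 0.5147 -0.0918]
[[ 0.519   0.0731]
 [ 0.5161 -0.0368]
 [ 0.5132 -0.1468]
 [ 0.5103 -0.2568]]
59 0.0 -0.206 0.005 slope deg -1.2 int -0.0017
62 0.001 -0.096 0.048 slope deg -2.2 int 0.0015
56 0.0001 -0.003 0.049 slope deg -5.5 int 0.002
56 -0.0013 -0.004 0.047 slope deg -7.7 int 0.0007
```

View pics/chk.png

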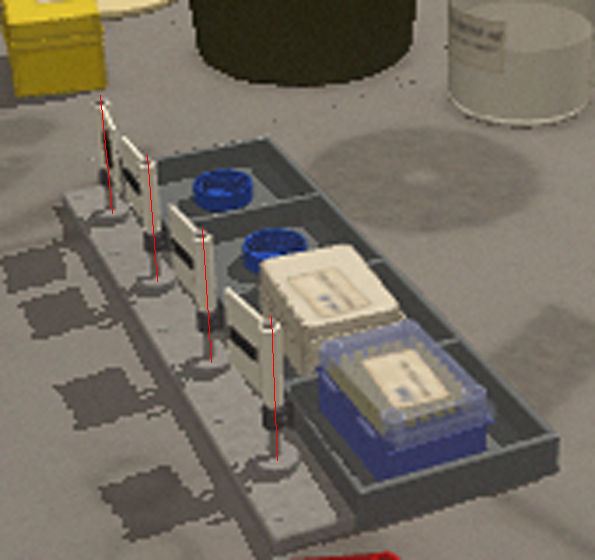

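The red projected posts lie on the real pins in the side view (top ends at about (272,318), (204,230), (149,156) and (101,96) in the crop). The post positions therefore hold to about 2 mm. Now I compute the first move.

```bash
cat >> h.py <<'E'
from scipy.spatial.transform import Rotation as Ro
O=np.array([.5152,-.0918])
RT=np.array([[TX[0],-TY[0],0],[TX[1],-TY[1],0],[0,0,-1]])
def go(k,tx,ty,z):  # units to reach tray-offset (tx,ty) from post at tray y=k, height z
    o=telemetry.get_obs(); R=Ro.from_rotvec(o['tool_rot']).as_matrix()
    q=O+TY*(k+ty)+TX*tx; dp=R.T@(np.array([*q,z])-o['tool_pos'])
    print('turn',(np.degrees(Ro.from_matrix(R.T@RT).as_rotvec())/30).round(4),'shift',(dp/.3).round(4),'target',q.round(3))
def where(k):
    o=telemetry.get_obs(); e=np.array(o['tool_pos'])[:2]-O-TY*k; print('t',round(o['t'],2),'tray off',(e@TX).round(4),(e@TY).round(4),'z',round(o['tool_pos'][2],4),'F',np.round(o['contact_force'],2),'op',o['opening'])
E
python3 -c "
from h import *
go(-.165,.026,.032,.16)"
```

```text
turn [-3.700e-03  1.000e-04  5.255e-01] shift [ 1.5518 -0.9114  0.2359] target [ 0.538 -0.225]
```

```bash
python3 -m pendant '[0,0,0.26,0.4,-0.23,0.05,0, -0.004,0,0.525,0.8,-0.46,0.1,0, -0.004,0,0.525,0.8,-0.46,0.1,0, -0.004,0,0.525,0.8,-0.46,0.1,0, -0.004,0,0.525,0.8,-0.46,0.1,0, -0.004,0,0.525,0.8,-0.46,0.1,0, -0.004,0,0.525,0.8,-0.46,0.1,0, -0.004,0,0.525,0.8,-0.46,0.1,0]'; python3 -c "
from h import *
go(-.165,.026,.032,.16)"
```

```text
t: 1.1
tool_pos: [0.3518, -0.4138, 0.2014]
tool_rot: [3.139, -0.044, 0.0]
contact_force: [0.3, -1.3, 0.1]
opening: -0.0001
grip_force: 0.0
turn [ 0.0044 -0.0003 -0.0025] shift [ 0.602  -0.6451  0.1366] target [ 0.538 -0.225]
```

```bash
python3 -m pendant '[0,0,0,0.15,-0.16,0.03,0, 0,0,0,0.3,-0.32,0.07,0, 0,0,0,0.45,-0.48,0.1,0, 0,0,0,0.6,-0.645,0.137,0, 0,0,0,0.602,-0.645,0.137,0, 0,0,0,0.602,-0.645,0.137,0, 0,0,0,0.602,-0.645,0.137,0]'; python3 -c "
from h import *
where(-.165);go(-.165,.026,.032,.07);shot('top','top2');a=cv2.imread('pics/top2.png')[180:300,200:400];b=shot('side','side2');b=cv2.imread('pics/side2.png')[120:320,200:370]
cv2.imwrite('pics/z2.png',np.hstack([cv2.resize(a,(400,240)),cv2.resize(b,(400,470))[:240*0+240]]) if 0 else np.hstack([cv2.copyMakeBorder(cv2.resize(a,(400,240)),0,230,0,0,0),cv2.resize(b,(400,470))]))"
```

```text
t: 1.98
tool_pos: [0.5375, -0.2258, 0.1602]
tool_rot: [3.139, -0.044, 0.001]
contact_force: [1.2, -1.0, 0.4]
opening: -0.0001
grip_force: 0.0
t 1.98 tray off 0.0258 0.0316 z 0.1602 F [ 1.15 -0.99  0.37] op -0.00012898600534370786
turn [ 0.0053 -0.0008 -0.0032] shift [ 0.0006 -0.0022  0.3007] target [ 0.538 -0.225]
```

View pics/z2.png

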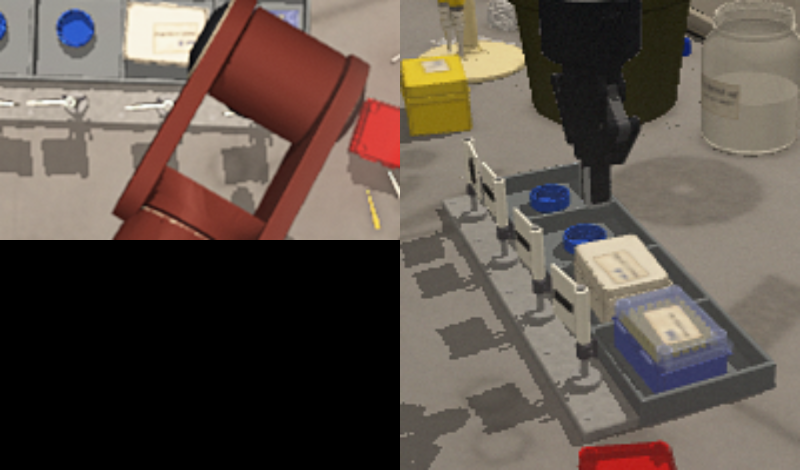

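The side view shows the shut fingertip at about (598,190) in the crop, high over the tray and behind the tag line, with everything else unmoved. I go down now and compute the arc.

```bash
python3 -m pendant '[0,0,0,0,0,0.1,0, 0,0,0,0,0,0.2,0, 0,0,0,0,0,0.3,0, 0,0,0,0,0,0.3,0, 0,0,0,0,0,0.3,0]'; cat >> h.py <<'E'
def arc(k,ths,r=.032,hx=.011,hy=.0145,base=None,sg=1):
    o=telemetry.get_obs(); e=np.array(o['tool_pos'])[:2]-O-TY*k; b=np.array([e@TX,e@TY])
    for t in ths:
        a=np.radians(t); u=np.array([-np.sin(a),np.cos(a)]); n=sg*np.array([np.cos(a),np.sin(a)])
        p=r*u+(.002+abs(n[0])*hx+abs(n[1])*hy)*n; w=(p-b)/.3; print(t,p.round(4),'tool',w[0].round(3),(-w[1]).round(3))
E
python3 -c "
from h import *
where(-.165);arc(-.165,range(0,181,15))"
```

```text
t: 2.7
tool_pos: [0.5385, -0.2255, 0.0713]
tool_rot: [3.138, -0.043, 0.003]
contact_force: [0.2, -1.1, 1.1]
opening: -0.0003
grip_force: 0.0
t 2.7 tray off 0.0269 0.032 z 0.0713 F [ 0.23 -1.06  1.12] op -0.0002685287300212377
0 [0.013 0.032] tool -0.046 -0.0
15 [0.0075 0.0351] tool -0.064 -0.011
30 [0.0003 0.0371] tool -0.089 -0.017
45 [-0.0085  0.0368] tool -0.118 -0.016
60 [-0.0177  0.0334] tool -0.148 -0.005
75 [-0.026   0.0265] tool -0.176 0.018
90 [-0.032   0.0165] tool -0.196 0.052
105 [-0.0358  0.0099] tool -0.209 0.074
120 [-0.0377  0.0014] tool -0.215 0.102
135 [-0.0368 -0.0085] tool -0.212 0.135
150 [-0.0323 -0.0183] tool -0.197 0.168
165 [-0.0241 -0.0267] tool -0.17 0.196
180 [-0.013 -0.032] tool -0.133 0.213
```

```bash
python3 -m pendant '[0,0,0,-0.046,0,0,0, 0,0,0,-0.064,-0.011,0,0, 0,0,0,-0.089,-0.017,0,0, 0,0,0,-0.118,-0.016,0,0, 0,0,0,-0.148,-0.005,0,0, 0,0,0,-0.176,0.018,0,0, 0,0,0,-0.196,0.052,0,0, 0,0,0,-0.209,0.074,0,0, 0,0,0,-0.215,0.102,0,0, 0,0,0,-0.212,0.135,0,0, 0,0,0,-0.197,0.168,0,0, 0,0,0,-0.197,0.168,0,0]'; python3 -c "
from h import *
where(-.165);arc(-.165,range(150,186,5));shot('side','side3');cv2.imwrite('pics/z3.png',cv2.resize(cv2.imread('pics/side3.png')[140:310,190:370],None,fx=3.3,fy=3.3))"
```

```text
t: 4.2
tool_pos: [0.4782, -0.2744, 0.0701]
tool_rot: [3.139, -0.042, 0.001]
contact_force: [-0.0, 0.4, -0.3]
opening: 0.0001
grip_force: 0.0
t 4.2 tray off -0.0321 -0.0185 z 0.0701 F [-0.01  0.42 -0.33] op 6.300487719353277e-05
150 [-0.0323 -0.0183] tool -0.0 -0.0
155 [-0.0299 -0.0214] tool 0.007 0.01
160 [-0.0272 -0.0242] tool 0.016 0.019
165 [-0.0241 -0.0267] tool 0.027 0.027
170 [-0.0207 -0.0288] tool 0.038 0.035
175 [-0.017  -0.0306] tool 0.051 0.041
180 [-0.013 -0.032] tool 0.064 0.045
185 [-0.0114 -0.0331] tool 0.069 0.049
```

View pics/z3.png

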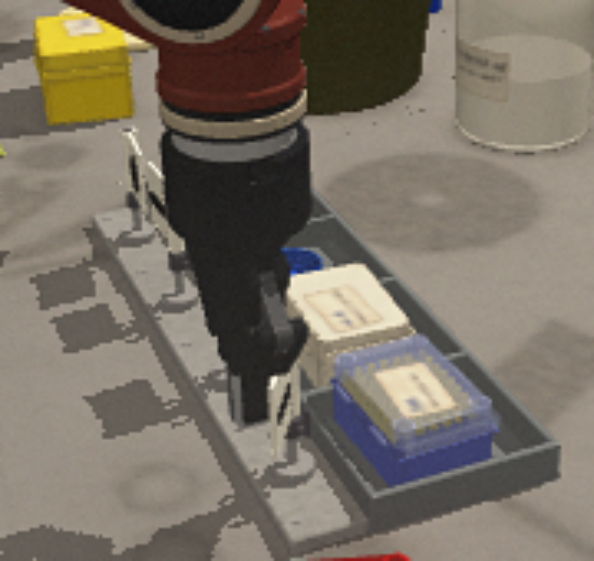

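The tag 4 leaf has swung: the picture shows it nearly edge-on with the disc appearing at (283,405). I finish it slowly.

```bash
python3 -m pendant '[0,0,0,0.007,0.01,0,0, 0,0,0,0.016,0.019,0,0, 0,0,0,0.027,0.027,0,0, 0,0,0,0.038,0.035,0,0, 0,0,0,0.051,0.041,0,0, 0,0,0,0.06,0.044,0,0, 0,0,0,0.06,0.044,0,0]'; python3 -c "
from h import *
where(-.165);d=shot('top','t4');P=pts(d)
def leaf(k):
    q=O+TY*k; r=P[...,:2]-q; X=r@TX;Y=r@TY; m=(P[...,2]>.09)&(P[...,2]<.112)&(abs(X)<.06)&(abs(Y)<.06); print(m.sum(),X[m].mean(),Y[m].mean(),Y[m].min(),Y[m].max())
leaf(-.165);leaf(-.055)"
```

```text
t: 5.12
tool_pos: [0.4952, -0.287, 0.0699]
tool_rot: [3.139, -0.041, -0.001]
contact_force: [-2.3, 1.1, 0.7]
opening: 0.0002
grip_force: 1.3
t 5.12 tray off -0.0148 -0.0306 z 0.0699 F [-2.28  1.08  0.7 ] op 0.0002228304388772613<string>:5: RuntimeWarning: Mean of empty slice.
  ret = ret.dtype.type(ret / rcount)
Traceback (most recent call last):
ValueError: zero-size array to reduction operation minimum which has no identity
```

```bash
python3 -m pendant '[0,0,0,-0.07,0,0,0, 0,0,0,-0.13,0,0,0, 0,0,0,-0.13,0,-0.15,0, 0,0,0,-0.13,0,-0.3,0, 0,0,0,-0.13,-0.02,-0.3,0, 0,0,0,-0.04,-0.2,-0.3,0, 0,0,0,0.06,-0.38,-0.3,0, 0,0,0,0.136,-0.575,-0.3,0, 0,0,0,0.136,-0.575,-0.3,0, 0,0,0,0.136,-0.575,-0.3,0, 0,0,0,0.136,-0.575,-0.3,0]'; cat >> h.py <<'E'
def leaf(P,k):
    q=O+TY*k; r=P[...,:2]-q; X=r@TX;Y=r@TY; m=(P[...,2]>.096)&(P[...,2]<.114)&(abs(X)<.055)&(abs(Y)<.055)
    if m.sum()<20: print(k,'hidden');return
    f=np.polyfit(Y[m],X[m],1); print(k,m.sum(),'X',X[m].min().round(3),X[m].max().round(3),'Y',Y[m].min().round(3),Y[m].max().round(3),'slope deg',np.degrees(np.arctan(f[0])).round(1))
E
python3 -c "
from h import *
where(-.055);go(-.055,.026,.032,.07)
for n in('top','side'):
    P=pts(shot(n,n+'5'))
    for k in(.165,.055,-.055,-.165):leaf(P,k)"
```

```text
t: 6.55
tool_pos: [0.54, -0.1165, 0.1591]
tool_rot: [3.139, -0.044, -0.001]
contact_force: [-0.3, -0.8, 0.5]
opening: -0.0001
grip_force: 0.0
t 6.55 tray off 0.0254 0.0309 z 0.1591 F [-0.32 -0.77  0.55] op -0.00013420210093879352
turn [ 0.004   0.0006 -0.0029] shift [ 0.002  -0.0042  0.2971] target [ 0.541 -0.115]
0.165 59 X -0.005 0.005 Y -0.046 0.005 slope deg 5.4
0.055 hidden
-0.055 hidden
-0.165 55 X -0.003 0.006 Y -0.045 0.007 slope deg -0.2
0.165 33 X -0.007 0.004 Y -0.052 -0.0 slope deg 5.7
0.055 42 X -0.006 0.004 Y -0.008 0.042 slope deg -3.7
-0.055 62 X -0.008 0.004 Y -0.008 0.045 slope deg -4.8
-0.165 83 X -0.008 0.002 Y -0.051 -0.0 slope deg -0.9
```

Tag 4 lies right over, parallel to the tray. I repeat the sweep for tag 3.

```bash
python3 -m pendant '[0,0,0,0.002,-0.004,0.1,0, 0,0,0,0.002,-0.004,0.2,0, 0,0,0,0.002,-0.004,0.297,0, 0,0,0,0.002,-0.004,0.297,0, 0,0,0,0.002,-0.004,0.297,0]'; python3 -c "
from h import *
where(-.055);arc(-.055,range(0,181,15))"
```

```text
t: 7.28
tool_pos: [0.5419, -0.1152, 0.0717]
tool_rot: [3.139, -0.042, 0.003]
contact_force: [-0.8, -0.6, 0.6]
opening: -0.0
grip_force: 0.0
t 7.28 tray off 0.0273 0.0323 z 0.0717 F [-0.77 -0.6   0.63] op -2.0169404770025694e-05
0 [0.013 0.032] tool -0.048 0.001
15 [0.0075 0.0351] tool -0.066 -0.009
30 [0.0003 0.0371] tool -0.09 -0.016
45 [-0.0085  0.0368] tool -0.119 -0.015
60 [-0.0177  0.0334] tool -0.15 -0.004
75 [-0.026   0.0265] tool -0.178 0.019
90 [-0.032   0.0165] tool -0.198 0.053
105 [-0.0358  0.0099] tool -0.21 0.075
120 [-0.0377  0.0014] tool -0.217 0.103
135 [-0.0368 -0.0085] tool -0.214 0.136
150 [-0.0323 -0.0183] tool -0.199 0.169
165 [-0.0241 -0.0267] tool -0.171 0.197
180 [-0.013 -0.032] tool -0.134 0.214
```

```bash
python3 -m pendant '[0,0,0,-0.048,0,0,0, 0,0,0,-0.066,-0.009,0,0, 0,0,0,-0.09,-0.016,0,0, 0,0,0,-0.119,-0.015,0,0, 0,0,0,-0.15,-0.004,0,0, 0,0,0,-0.178,0.019,0,0, 0,0,0,-0.198,0.053,0,0, 0,0,0,-0.21,0.075,0,0, 0,0,0,-0.217,0.103,0,0, 0,0,0,-0.214,0.136,0,0, 0,0,0,-0.199,0.169,0,0, 0,0,0,-0.199,0.169,0,0]'
python3 -m pendant '[0,0,0,0.007,0.01,0,0, 0,0,0,0.016,0.019,0,0, 0,0,0,0.027,0.027,0,0, 0,0,0,0.038,0.035,0,0, 0,0,0,0.05,0.041,0,0, 0,0,0,0.058,0.044,0,0, 0,0,0,0.058,0.044,0,0]'; python3 -c "
from h import *
where(-.055);go(.165,.026,-.032,.16)"
```

```text
t: 8.78
tool_pos: [0.4808, -0.1645, 0.0708]
tool_rot: [3.139, -0.042, 0.001]
contact_force: [0.7, 0.5, -0.0]
opening: -0.0004
grip_force: 0.0
t: 9.65
tool_pos: [0.4977, -0.1774, 0.0708]
tool_rot: [3.139, -0.041, 0.001]
contact_force: [0.2, -0.1, 0.2]
opening: 0.0001
grip_force: 0.0
t 9.65 tray off -0.0152 -0.031 z 0.0708 F [ 0.19 -0.08  0.16] op 0.00014585766884217703
turn [ 0.0048 -0.0016  0.0006] shift [ 0.1378 -0.7293 -0.2991] target [0.545 0.04 ]
```

```bash
python3 -m pendant '[0,0,0,-0.07,0,0,0, 0,0,0,-0.13,0,0,0, 0,0,0,-0.13,0,-0.15,0, 0,0,0,-0.13,0,-0.3,0, 0,0,0,-0.13,-0.02,-0.3,0, 0,0,0,-0.04,-0.2,-0.3,0, 0,0,0,0.03,-0.38,-0.3,0, 0,0,0,0.09,-0.56,-0.3,0, 0,0,0,0.138,-0.729,-0.3,0, 0,0,0,0.138,-0.729,-0.3,0, 0,0,0,0.138,-0.729,-0.3,0, 0,0,0,0.138,-0.729,-0.3,0]'
python3 -c "
from h import *
where(.165);go(.165,.026,-.032,.07)
for n in('top','side'):
    P=pts(shot(n,n+'6'))
    for k in(.165,.055,-.055,-.165):leaf(P,k)"
```

```text
t: 11.15
tool_pos: [0.544, 0.0396, 0.1597]
tool_rot: [3.139, -0.043, -0.001]
contact_force: [-0.1, -0.0, -0.4]
opening: -0.0
grip_force: 0.0
t 11.15 tray off 0.0253 -0.0329 z 0.1597 F [-0.12 -0.03 -0.45] op -3.5869006721577855e-05
turn [ 0.0044  0.0009 -0.0023] shift [ 0.0024 -0.0038  0.299 ] target [0.545 0.04 ]
0.165 hidden
0.055 61 X -0.003 0.006 Y -0.003 0.048 slope deg -2.6
-0.055 56 X -0.004 0.005 Y -0.045 0.006 slope deg 0.3
-0.165 56 X -0.003 0.006 Y -0.046 0.007 slope deg -0.4
0.165 31 X -0.007 0.004 Y -0.051 -0.0 slope deg 5.8
0.055 43 X -0.007 0.005 Y -0.008 0.042 slope deg -3.4
-0.055 61 X -0.008 0.004 Y -0.049 0.001 slope deg 0.4
-0.165 82 X -0.008 0.003 Y -0.05 0.0 slope deg -0.9
```

Tags 3 and 4 are fully over and tag 2 is untouched. Next is tag 1, swept in the opposite direction.

```bash
python3 -m pendant '[0,0,0,0.002,-0.007,0.1,0, 0,0,0,0.002,-0.009,0.2,0, 0,0,0,0.002,-0.009,0.297,0, 0,0,0,0.002,-0.009,0.297,0, 0,0,0,0.002,-0.009,0.297,0]'; python3 -c "
from h import *
where(.165);arc(.165,range(180,-1,-15),r=.031,sg=-1)"
```

```text
t: 11.88
tool_pos: [0.5459, 0.0426, 0.0723]
tool_rot: [3.139, -0.042, 0.003]
contact_force: [1.1, -0.6, 0.6]
opening: -0.0001
grip_force: 0.0
t 11.88 tray off 0.0271 -0.0299 z 0.0723 F [ 1.12 -0.65  0.63] op -0.00011389808205313931
180 [ 0.013 -0.031] tool -0.047 0.004
165 [ 0.0078 -0.0342] tool -0.064 0.014
150 [ 0.0008 -0.0362] tool -0.088 0.021
135 [-0.0078 -0.0361] tool -0.116 0.021
120 [-0.0168 -0.0329] tool -0.147 0.01
105 [-0.0251 -0.0262] tool -0.174 -0.012
90 [-0.031  -0.0165] tool -0.194 -0.045
75 [-0.0348 -0.0102] tool -0.207 -0.066
60 [-0.0369 -0.0019] tool -0.213 -0.093
45 [-0.0361  0.0078] tool -0.211 -0.125
30 [-0.0318  0.0175] tool -0.196 -0.158
15 [-0.0238  0.0257] tool -0.17 -0.185
0 [-0.013  0.031] tool -0.134 -0.203
```

```bash
python3 -m pendant '[0,0,0,-0.047,0.004,0,0, 0,0,0,-0.064,0.014,0,0, 0,0,0,-0.088,0.021,0,0, 0,0,0,-0.116,0.021,0,0, 0,0,0,-0.147,0.01,0,0, 0,0,0,-0.174,-0.012,0,0, 0,0,0,-0.194,-0.045,0,0, 0,0,0,-0.207,-0.066,0,0, 0,0,0,-0.213,-0.093,0,0, 0,0,0,-0.211,-0.125,0,0, 0,0,0,-0.196,-0.158,0,0, 0,0,0,-0.196,-0.158,0,0]'
python3 -m pendant '[0,0,0,0.007,-0.01,0,0, 0,0,0,0.016,-0.019,0,0, 0,0,0,0.027,-0.027,0,0, 0,0,0,0.038,-0.035,0,0, 0,0,0,0.049,-0.041,0,0, 0,0,0,0.056,-0.044,0,0, 0,0,0,0.056,-0.044,0,0]'; python3 -c "
from h import *
where(.165)"
```

```text
t: 13.38
tool_pos: [0.488, 0.0929, 0.071]
tool_rot: [3.14, -0.039, 0.0]
contact_force: [0.0, 0.2, -0.6]
opening: -0.0
grip_force: 0.0
t: 14.25
tool_pos: [0.505, 0.1049, 0.0711]
tool_rot: [3.14, -0.041, 0.001]
contact_force: [0.3, 0.4, -0.6]
opening: -0.0001
grip_force: 0.0
t 14.25 tray off -0.0154 0.0314 z 0.0711 F [ 0.3   0.4  -0.59] op -0.00012419796085876524
```

Now I back off, go up and look from clear of everything.

```bash
python3 -m pendant '[0,0,0,-0.07,0,0,0, 0,0,0,-0.14,0,0,0, 0,0,0,-0.2,0,-0.15,0, 0,0,0,-0.25,0,-0.35,0, 0,0,0,-0.3,-0.1,-0.5,0, 0,0,0,-0.3,-0.3,-0.5,0, 0,0,0,-0.3,-0.4,-0.5,0, 0,0,0,-0.3,-0.4,-0.5,0, 0,0,0,-0.3,-0.4,-0.5,0]'
python3 -c "
from h import *
for n in('top','side'):
    P=pts(shot(n,n+'7'))
    for k in(.165,.055,-.055,-.165):leaf(P,k)
a=cv2.resize(cv2.imread('pics/top7.png')[155:275,160:370],None,fx=2,fy=2);b=cv2.resize(cv2.imread('pics/side7.png')[165:315,205:365],None,fx=2.2,fy=2.2)
c=np.zeros((340,780,3),np.uint8);c[:240,:420]=a;c[:330,425:777]=b;cv2.imwrite('pics/z7.png',c)"
```

```text
t: 15.38
tool_pos: [0.4178, 0.2269, 0.2205]
tool_rot: [3.139, -0.041, 0.0]
contact_force: [0.8, -0.8, 0.6]
opening: 0.0
grip_force: 0.0
0.165 61 X -0.004 0.005 Y -0.004 0.048 slope deg -0.6
0.055 61 X -0.003 0.006 Y -0.003 0.048 slope deg -2.6
-0.055 56 X -0.004 0.005 Y -0.045 0.006 slope deg 0.3
-0.165 57 X -0.003 0.006 Y -0.046 0.007 slope deg -0.0
0.165 34 X -0.006 0.004 Y -0.009 0.045 slope deg -1.8
0.055 45 X -0.006 0.005 Y -0.008 0.045 slope deg -4.0
-0.055 64 X -0.008 0.004 Y -0.051 0.003 slope deg 0.8
-0.165 81 X -0.008 0.003 Y -0.051 0.001 slope deg -1.0
```

View pics/z7.png

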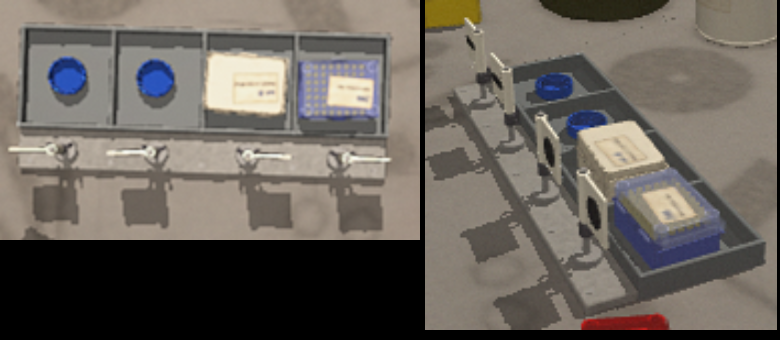

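The two cap bays show bars (leaves pointing left), and the white and clear box bays show discs at (549,155) and (594,213). Boxes and caps are unmoved and the arm is clear.

```bash
python3 -c "
from station import ctrl
print(ctrl.finish_job())"
```

```text
the job is handed in; nothing more can be done
None
```

I turned the three wrong tags: the two box bays now show discs and the two cap bays show bars. The fourth tag, the boxes and the caps stayed as they were, and the job was handed in with the arm clear at about 15.5 s.

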